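# Find the hidden release key in the edge of the finds case and hold it down

## Task

The clear lid of the grey finds case is locked; its release key is one of the five look-alike segments of the black front edge, and it can only be told by feel. With the fingertips alone, feel along the edge for the segment that gives way, press it well down into its notch without forcing it, and finish while still holding it down so that the lid stands ajar. Do not push or prise the lid or the body of the case, and leave the loose things around it where they are.

Things in the scene. Friction and masses are not known exactly. Their poses are not given: they have to be found in the camera images.
- find_case: Low grey case with a clear lid, 164 x 276 x 70 mm (x, y, z), fixed to the table, level. Origin: centre of its underside; z up, y along the front edge, -x towards the front edge (the robot's side). Behind the edge a grey wall (x -51 to -47 mm, top at 64 mm), then the lid. Thin cheeks (5 mm, as high as the edge) close both ends of the edge; its front is open.
- edge_mid (a point): Middle of the top of the black front edge, 70 mm above the table, axes as the case. The edge is a level strip of five segments side by side, each 34 mm (x) by 52 mm (y), centres at y = +104, +52, 0, -52, -104 mm from this point. All look alike; four are rigid, one (any of the five) is the sprung release key over a notch.
- key (a joint): How far the key is down, m: 0 = level with the edge, 0.012 = down on a hard stop. It yields at about 2 N (about 5 N at full travel), sinks straight down between its rigid neighbours, springs back when let go. It yields only when the whole fingertip is over it: a tip up to about 45 mm long in y fits, e.g. closed fingers at a segment's centre.
- lid (a joint): Opening of the clear lid, rad, 0 = shut. It rises by itself as the key goes down, to 0.18 at full travel (front then 21 mm higher), and falls shut when the key is let go.
- lid_front (a point): Middle of the shut lid's front border, on top (fixed point of the case, 24 mm behind edge_mid). The lid, 118 x 258 x 4 mm, lies level with the edge and is hinged at the back of the case.
- case_yellow: Loose yellow hinged case, 68 x 120 x 40 mm, to the left of the grey case; origin at the centre of its underside. Bystander.
- loupe: Loose black loupe, 32 mm across, 27 mm high, to the right of the grey case; origin at the centre of its underside. Bystander.
- sherd_a: Loose reddish-brown pottery sherd, about 52 x 56 x 18 mm, to the right of the grey case; origin at its underside. Bystander.
- sherd_b: Loose brown pottery sherd, about 66 x 64 x 18 mm, to the left of the grey case, nearer the robot; origin at its underside. Bystander.

How it is judged:
By the outcome, as a careful person would: the job done as asked, in the order asked, and still so for the second after the job is handed in, while the arm keeps its last pose, push and grip.
It also fails if it takes over 54 s, if anything falls off the work surface, if the arm or the gripper's body presses on something with over 40 N, if the wrist force passes 120 N, or if a joint passes its speed limit or range.

## Robot

A 6-joint arm with a two-finger parallel gripper is mounted at the origin on the work surface; the furniture and walls round the work are solid. World frame = base frame: x ahead of the robot, y to its left, z up, the work surface at z = 0. Lengths are in m, angles in rad, forces in N, time in s.
With the tool pointing down it reaches from about 0.375 to 0.825 m from the base axis. Payload 5.5 kg.
Tool frame: the origin (TCP) lies at the very end of the fingers, on their centre line; the grasp point (between the pads) lies 19 mm behind it (r.pinch_z is the distance from the TCP to the grasp point, in m); x points along the fingers, y is the direction in which the jaws open and shut, and the axes are right-handed (so a half turn about x gives the same grasp; the last joint's range is limited). The gripper opens to 85 mm and grips with 20 to 120 N. Pads are 22 mm wide; open, the fingers measure 114 mm over their backs; the gripper's body (76 mm by 85 mm) begins 54 mm behind the grasp point. The pads swing forward as they close: fully open they stand 13 mm farther back than shut.
Start: joints at [1.147, 0.314, -0.047, 1.21, 0, 1.571], TCP at [0.247, 0.547, 0.231] pointing down, gripper open.
Joint ranges: [-2.67, 2.67], [-0.69, 1.73], [-1.03, 1.25], [-2.08, 2.16], [-1.42, 1.45], [-3.14, 3.14]. Speed limits (rad/s): [2.39, 2.39, 3.01, 3.14, 3.14, 3.14].

## Interface

Orientations are given as a unit quaternion [x, y, z, w].
In Python, from bench import r gives the robot as it stands.
- The arm moves only by the tool apply_moves, never from a script. Its argument "moves" is a list of rows, each an object with "hand": the gripper command: -1 is shut, 1 is fully open, values between are in proportion; "delta_pos": the shift along the tool's x, y, z in m, a list of three; "spin": the turn about the tool's x in units of 6 degrees (1.0 is 6 degrees). A call has exactly 8 rows; each row is the pose to reach, as a shift and turn from the pose measured when the call began, along the tool's axes at that moment; what a row does not reach only later rows make up. A row lasts 1/10 s, in which the tool goes at most 50 mm and 8.59 degrees, less where a joint would pass 70% of its speed; a pose out of reach is approached as far as the arm can. A call with a gripper value outside its range is refused whole. The fingers move at their own pace and stop on an object; "grip_force" is the grip in N (left out, the last holds). Time passes only in rows, so rows that repeat a pose let the fingers close, or fill a call up. It gives the time, the measured TCP pose, the force and the opening at its end, in the units of the state.
- r.state(): the state, without advancing time (a new reading comes with each control period).
- r.get_image(name): name is "side" or "top" or "wrist"; returns (picture, depth): 480x640x3 uint8, red, green, blue; 480x640 float32, m along the optical axis (not along the pixel's ray), 0 where there is no reading.
- r.camera_info(name): a dict with "intrinsics" (3x3 intrinsics, pixels), "k1" (the pictures are not rectified: a ray, as slopes to the right and down, at radius r is drawn at 1 + k1 r^2 times it, then the intrinsics apply), "cam_to_world" (4x4, takes a point from camera to world coordinates). Camera axes: x right, y up, looking along -z (the intrinsics and any distortion apply to the point x, -y, -z); pixel columns grow to the right and rows downward; lengths in m; the calibration is good to about 2 mm. A picture is of the moment at which its call begins: read the wrist's pose just before it. camera_info takes no time and is no camera call; for the wrist camera it gives the pose at the moment of the call.
- r.close_job(): hands the job in, once; it reports no verdict.
The state is a dict: "time_s": time; "qpos": joint angles; "qvel": joint speeds; "joint_torque": joint torques, N m; "eef_pos": TCP position; "tcp_rot": TCP orientation; "force": force on the tool from outside, world axes, zero at the start; "torque": the same for the moment, N m; "gripper_width": finger opening in m.
Only numpy, scipy, OpenCV 4.12 (cv2) and the standard library are available. Lean on these libraries where they do the work, as an engineer would, in place of code of your own. Each camera call takes 0.05 s, during which the arm holds its last target.

## Working session

There is one attempt and no reset: what is moved stays moved. The work goes in short steps, Python scripts to look and compute and a tool call to move; the robot and the scene stay as the last step left them, time stands still between calls to the robot, and variables do not carry over. Pictures are saved under pics/ and viewed, and the job is handed in when it is done.

Besides the shell and the picture viewer there is one more tool, called after "Request:" in YAML: its name, and indented under it one key for each argument. apply_moves: Moves the arm, as the interface text tells. Its arguments: {"type":"object","properties":{"moves":{"type":"array","items":{"type":"object","properties":{"hand":{"type":"number"},"delta_pos":{"type":"array","items":{"type":"number"}},"spin":{"type":"number"}}}},"grip_force":{"type":"number"}},"required":["moves"]}

```bash
mkdir -p pics; ls; python3 - <<'E'
from bench import r
import cv2
print(r.state())
for n in("side","top"):
    p,d=r.get_image(n); cv2.imwrite(f"pics/{n}0.png",p[:,:,::-1]); i=r.camera_info(n); print(n,i)
E
```

```text
pics
{'time_s': 0.0, 'qpos': array([ 1.14698276e+00,  3.14235723e-01, -4.80755293e-02,  1.21020170e+00,
        1.25214906e-05,  1.57078665e+00]), 'qvel': array([ 0.00019137,  0.0002982 , -0.00111692, -0.00051157,  0.0005548 ,
       -0.00139302]), 'joint_torque': array([-7.69508260e-04, -5.39593577e+01,  3.39746618e+01,  1.92368380e-02,
        3.89903926e-05,  6.81159449e-06]), 'eef_pos': array([0.24650192, 0.54639038, 0.23043031]), 'tcp_rot': array([ 0.14812601,  0.69142241, -0.14931083,  0.69115845]), 'force': array([0.21852751, 0.17035351, 0.01331068]), 'torque': array([0.05095894, 0.054162  , 0.01907441]), 'gripper_width': 0.08517572239852597}
side {'intrinsics': array([[616.82921359,   0.        , 318.64739892],
       [  0.        , 616.82921359, 240.13125578],
       [  0.        ,   0.        ,   1.        ]]), 'k1': 0.01414493942354948, 'cam_to_world': array([[-0.91912922,  0.16135563, -0.35939649,  0.00424682],
       [-0.39350464, -0.33235731,  0.85714218,  1.35572723],
       [ 0.01885667,  0.92924861,  0.3689735 ,  0.64877862],
       [ 0.        ,  0.        ,  0.        ,  1.        ]])}
top {'intrinsics': array([[434.15203457,   0.        , 317.45545651],
       [  0.        , 434.15203457, 238.62688981],
       [  0.        ,   0.        ,   1.        ]]), 'k1': 0.028401696274740137, 'cam_to_world': array([[ 0.01134279,  0.98766599, -0.15616411,  0.3938339 ],
       [-0.99987009,  0.00941422, -0.01308378, -0.00137894],
       [-0.01145224,  0.15629223,  0.98764446,  0.98218208],
       [ 0.        ,  0.        ,  0.        ,  1.        ]])}
```

View pics/side0.png

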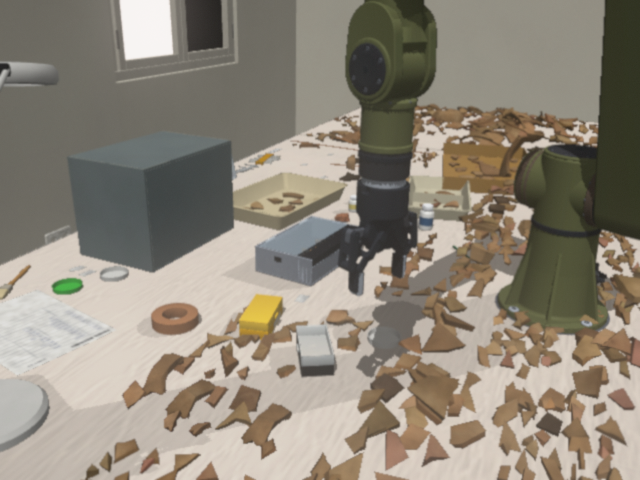

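View pics/top0.png

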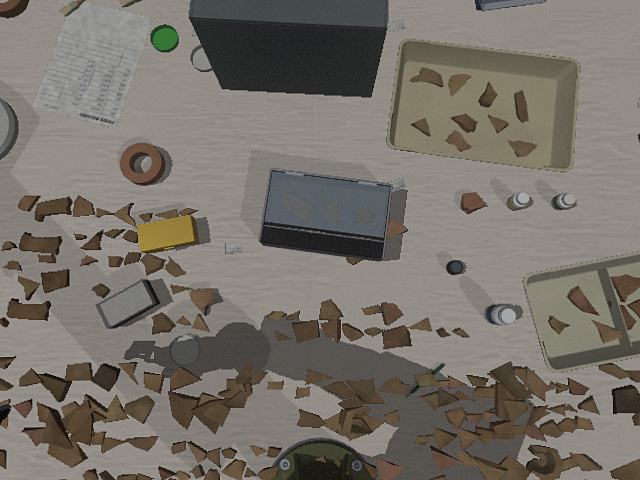

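The top view shows the grey case spanning about (262,170) to (393,260), with the black edge along its lower side, around (325,242). I'll measure the strip next.

```bash
cat > h.py <<'E'
import numpy as np,cv2
def ray(i,px):
    K=i["intrinsics"];k=i["k1"]
    px=np.atleast_2d(np.float64(px))
    n=cv2.undistortPoints(px[:,None],K,np.array([k,0,0,0.]))[:,0]
    d=np.c_[n[:,0],-n[:,1],-np.ones(len(n))]
    T=i["cam_to_world"]; return T[:3,3],d@T[:3,:3].T
def onz(i,px,z):
    o,d=ray(i,px); return o+d*((z-o[2])/d[:,2])[:,None]
def proj(i,P):
    T=i["cam_to_world"];c=(np.atleast_2d(P)-T[:3,3])@T[:3,:3]
    s=np.c_[c[:,0],-c[:,1]]/-c[:,2:]; s=s*(1+i["k1"]*(s**2).sum(1))[:,None]
    K=i["intrinsics"]; return s*K[0,0]+K[:2,2]
E
python3 - <<'E'
import cv2,numpy as np
from bench import r
from h import *
p=cv2.imread("pics/top0.png")
c=cv2.resize(p[155:275,245:415],None,fx=4.5,fy=4.5,interpolation=cv2.INTER_CUBIC)
cv2.imwrite("pics/topz.png",np.clip(c.astype(int)*2,0,255).astype(np.uint8))
s=cv2.imread("pics/side0.png")
cv2.imwrite("pics/sidez.png",cv2.resize(s[205:295,240:370],None,fx=6,fy=6,interpolation=cv2.INTER_CUBIC))
E
```

```text
(no output)
```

View pics/topz.png

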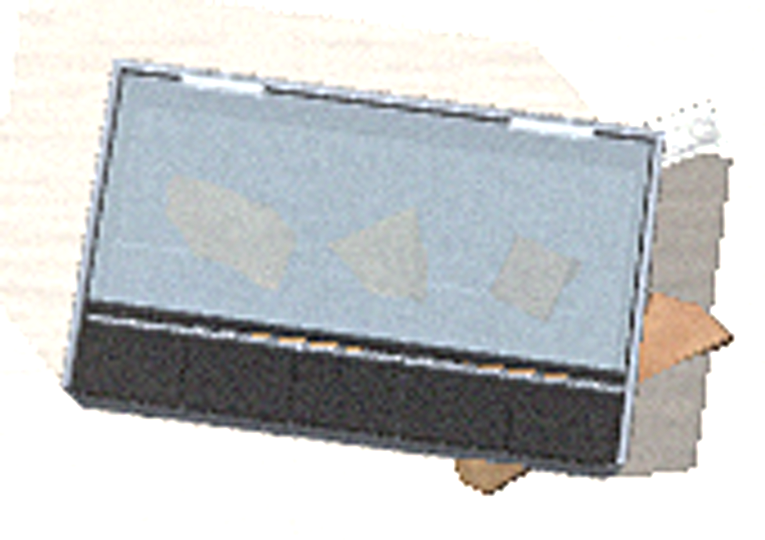

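View pics/sidez.png

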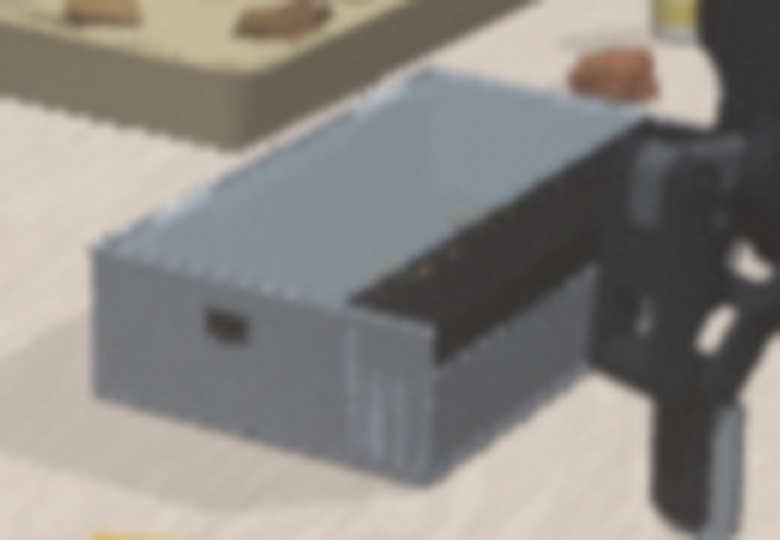

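The crops show the black strip running from about (80,360) to (615,430) in the top zoom, with faint seams near (185,350), (290,385) and (510,430). In the side view its front is open.

```bash
python3 - <<'E'
import cv2,numpy as np
from bench import r
from h import *
i=r.camera_info("top")
Z=np.array([[118,62],[662,133],[66,388],[625,470],[82,322],[618,388],[80,402],[612,466]])/4.5+[245-.4,155-.4]
P=onz(i,Z,.07);print(P.round(4))
for a,b in((0,1),(2,3),(0,2),(1,3),(4,5),(6,7)):
    d=P[b]-P[a];print(a,b,np.linalg.norm(d).round(4),np.degrees(np.arctan2(d[1],d[0])).round(2))
# side view check: corners crop6
s=r.camera_info("side")
S=np.array([[95,250],[430,70],[640,120],[434,325],[350,300]])/6+[240-.4,205-.4]
print(onz(s,S,.07).round(4))
# minimal-area rect of dark strip in top
p=cv2.imread("pics/top0.png");g=p.max(2)
m=np.zeros_like(g);m[220:265,255:395]=(g[220:265,255:395]<50)
n,l,st,ce=cv2.connectedComponentsWithStats(m);k=1+st[1:,4].argmax();print(st[k],ce[k])
c,_=cv2.findContours((l==k).astype(np.uint8),0,2);print(cv2.boxPoints(cv2.minAreaRect(c[0])), onz(i,cv2.boxPoints(cv2.minAreaRect(c[0])),.07).round(4))
E
```

```text
[[ 0.6924  0.1143  0.07  ]
 [ 0.6589 -0.1486  0.07  ]
 [ 0.5322  0.1345  0.07  ]
 [ 0.4959 -0.1289  0.07  ]
 [ 0.564   0.1279  0.07  ]
 [ 0.5347 -0.1261  0.07  ]
 [ 0.5255  0.1276  0.07  ]
 [ 0.4977 -0.1228  0.07  ]]
0 1 0.265 -97.26
2 3 0.2659 -97.85
0 2 0.1615 172.82
1 3 0.1642 173.11
4 5 0.2557 -96.58
6 7 0.252 -96.35
[[ 0.6924  0.1171  0.07  ]
 [ 0.6584 -0.1471  0.07  ]
 [ 0.5454 -0.127   0.07  ]
 [ 0.5353  0.1278  0.07  ]
 [ 0.5757  0.1193  0.07  ]]
[ 260  221  124   41 2479] [321.90036305 241.29649052]
[[259.13257 247.34291]
 [262.75824 220.83018]
 [384.17145 237.4337 ]
 [380.54578 263.9464 ]] [[ 0.5182  0.1343  0.07  ]
 [ 0.5756  0.1284  0.07  ]
 [ 0.542  -0.1309  0.07  ]
 [ 0.4854 -0.1226  0.07  ]]
```

```bash
cat >> h.py <<'E'
from scipy.spatial.transform import Rotation as R
yaw=np.radians(-7.1); CX=np.array([np.cos(yaw),np.sin(yaw),0]); CY=np.array([-np.sin(yaw),np.cos(yaw),0])
EM=np.array([0.528,0.002,0.07])
def rep(r,seg,z,dx=-.001):
    s=r.state();M=R.from_quat(s["tcp_rot"]).as_matrix()
    t=EM+CY*seg+CX*dx;t[2]=z
    d=M.T@(t-s["eef_pos"])
    v=M.T@CY; a=np.degrees(np.arctan2(v[2],v[1])); a=(a+90)%180-90
    print("t",s["time_s"],"pos",s["eef_pos"].round(4),"F",s["force"].round(2),"w",s["gripper_width"].round(4),"q6",s["qpos"].round(2))
    print("target",t.round(4),"delta tool",d.round(4),"spin units",(a/6).round(3),"local",((s["eef_pos"]-EM)@CX).round(4),((s["eef_pos"]-EM)@CY).round(4));print(M.round(3))
E
python3 -c "
from bench import r
from h import *
rep(r,.104,.10)"
```

```text
Traceback (most recent call last):
  File "h.py", line 22, in rep
    print("t",s["time_s"],"pos",s["eef_pos"].round(4),"F",s["force"].round(2),"w",s["gripper_width"].round(4),"q6",s["qpos"].round(2))
                                                                                  ^^^^^^^^^^^^^^^^^^^^^^^^
AttributeError: 'float' object has no attribute 'round'
```

```bash
sed -i 's/s\["gripper_width"\].round(4)/round(s["gripper_width"],4)/' h.py
python3 -c "
from bench import r
from h import *
rep(r,.104,.10)"
```

```text
t 0.1 pos [0.2465 0.5465 0.2305] F [ 0.01  0.65 -0.47] w 0.0851 q6 [ 1.15  0.31 -0.05  1.21 -0.    1.57]
target [0.5399 0.1053 0.1   ] delta tool [ 0.131  -0.2813  0.4488] spin units -2.864 local -0.3466 0.5055
[[-0.001  0.411  0.912]
 [-0.001  0.912 -0.411]
 [-1.    -0.002  0.   ]]
```

Request:
apply_moves:
  moves:
    - {"hand": -1,"delta_pos": [0.01,-0.028,0.045],"spin": -0.6}
    - {"hand": -1,"delta_pos": [0.02,-0.056,0.09],"spin": -1.2}
    - {"hand": -1,"delta_pos": [0.03,-0.084,0.134],"spin": -1.8}
    - {"hand": -1,"delta_pos": [0.04,-0.112,0.18],"spin": -2.4}
    - {"hand": -1,"delta_pos": [0.05,-0.14,0.224],"spin": -2.86}
    - {"hand": -1,"delta_pos": [0.06,-0.168,0.269],"spin": -2.86}
    - {"hand": -1,"delta_pos": [0.07,-0.196,0.314],"spin": -2.86}
    - {"hand": -1,"delta_pos": [0.08,-0.224,0.358],"spin": -2.86}
  grip_force: 30

```text
time_s: 0.9
eef_pos: [0.4649, 0.2178, 0.156]
tcp_rot: [0.043, 0.706, -0.044, 0.705]
force: [-0.4, 0.8, -0.3]
gripper_width: 0.0
```

```bash
python3 -c "
from bench import r
from h import *
rep(r,.104,.10)"
```

```text
t 0.9 pos [0.4649 0.2178 0.156 ] F [-0.44  0.81 -0.31] w 0.0 q6 [ 0.44  0.2  -0.37  1.   -0.    0.56]
target [0.5399 0.1053 0.1   ] delta tool [ 0.0561 -0.1023  0.0883] spin units -0.002 local -0.0893 0.2064
[[-0.001  0.124  0.992]
 [-0.001  0.992 -0.124]
 [-1.    -0.002 -0.001]]
```

Request:
apply_moves:
  moves:
    - {"hand": -1,"delta_pos": [0.01,-0.035,0.03],"spin": 0}
    - {"hand": -1,"delta_pos": [0.02,-0.07,0.06],"spin": 0}
    - {"hand": -1,"delta_pos": [0.04,-0.102,0.088],"spin": 0}
    - {"hand": -1,"delta_pos": [0.056,-0.102,0.088],"spin": 0}
    - {"hand": -1,"delta_pos": [0.07,-0.102,0.088],"spin": 0}
    - {"hand": -1,"delta_pos": [0.074,-0.102,0.088],"spin": 0}
    - {"hand": -1,"delta_pos": [0.074,-0.102,0.088],"spin": 0}
    - {"hand": -1,"delta_pos": [0.074,-0.102,0.088],"spin": 0}

```text
time_s: 1.7
eef_pos: [0.5398, 0.106, 0.0827]
tcp_rot: [0.043, 0.706, -0.044, 0.706]
force: [0.8, 0.0, 1.6]
gripper_width: -0.0
```

```bash
python3 -c "
from bench import r
from h import *
rep(r,.104,.075)
for n in ('wrist','side'):
    i=r.camera_info(n);p,d=r.get_image(n);p=p[:,:,::-1].copy()
    cv2.imwrite(f'pics/{n}1raw.png',p)
    for s in (.104,.052,0,-.052,-.104):
        q=[EM+CX*a*.017+CY*(s+b*.026) for a,b in((1,1),(1,-1),(-1,-1),(-1,1))]
        cv2.polylines(p,[proj(i,np.array(q)).astype(np.int32)],True,(0,255,0),1)
    if n=='side': p=cv2.resize(p[180:300,220:400],None,fx=4,fy=4)
    cv2.imwrite(f'pics/{n}1.png',p)
"
```

```text
t 1.7 pos [0.5398 0.106  0.0827] F [0.83 0.01 1.57] w -0.0 q6 [ 0.19  0.33 -0.39  0.86 -0.    0.32]
target [0.5399 0.1053 0.075 ] delta tool [ 0.0077 -0.0006  0.0002] spin units 0.003 local -0.0012 0.1047
[[-0.     0.123  0.992]
 [-0.001  0.992 -0.123]
 [-1.    -0.001  0.   ]]
```

View pics/wrist1.png

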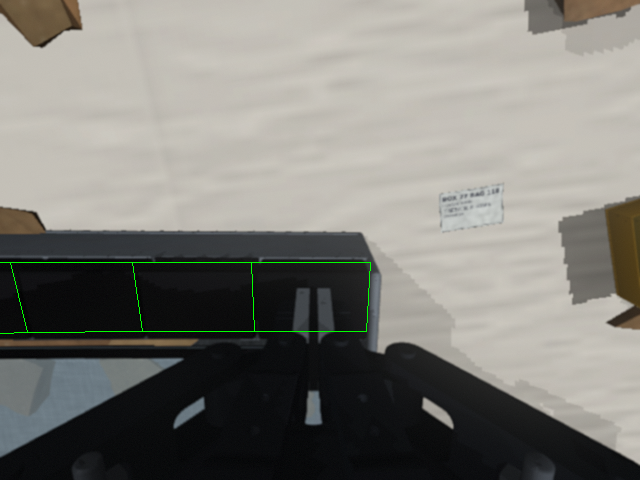

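View pics/side1.png

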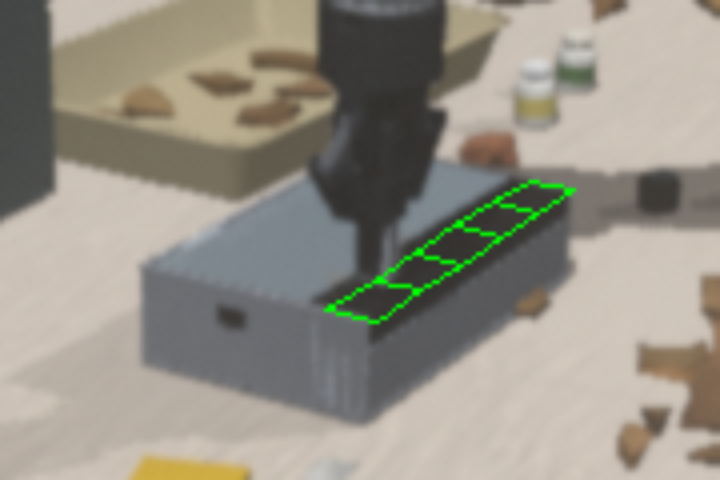

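The wrist view shows the projected green strip lying on the black edge (rows 262–332). Its seams match the faint ticks at (258,258) and (130,258), and the closed tips near (313,310) are centred over the +104 segment. Next I'll descend gently.

Request:
apply_moves:
  moves:
    - {"hand": -1,"delta_pos": [0.005,-0.001,0],"spin": 0}
    - {"hand": -1,"delta_pos": [0.008,-0.001,0],"spin": 0}
    - {"hand": -1,"delta_pos": [0.0095,-0.001,0],"spin": 0}
    - {"hand": -1,"delta_pos": [0.0105,-0.001,0],"spin": 0}
    - {"hand": -1,"delta_pos": [0.0105,-0.001,0],"spin": 0}
    - {"hand": -1,"delta_pos": [0.0105,-0.001,0],"spin": 0}
    - {"hand": -1,"delta_pos": [0.0105,-0.001,0],"spin": 0}
    - {"hand": -1,"delta_pos": [0.0105,-0.001,0],"spin": 0}

```text
time_s: 2.6
eef_pos: [0.5401, 0.1051, 0.0726]
tcp_rot: [0.043, 0.705, -0.044, 0.706]
force: [0.7, -0.2, 0.2]
gripper_width: 0.0001
```

Request:
apply_moves:
  moves:
    - {"hand": -1,"delta_pos": [0.0005,0,0],"spin": 0}
    - {"hand": -1,"delta_pos": [0.001,0,0],"spin": 0}
    - {"hand": -1,"delta_pos": [0.0015,0,0],"spin": 0}
    - {"hand": -1,"delta_pos": [0.002,0,0],"spin": 0}
    - {"hand": -1,"delta_pos": [0.0025,0,0],"spin": 0}
    - {"hand": -1,"delta_pos": [0.003,0,0],"spin": 0}
    - {"hand": -1,"delta_pos": [0.0035,0,0],"spin": 0}
    - {"hand": -1,"delta_pos": [0.0035,0,0],"spin": 0}

```text
time_s: 3.4
eef_pos: [0.5401, 0.1051, 0.07]
tcp_rot: [0.043, 0.705, -0.044, 0.706]
force: [-3.7, -0.6, 9.0]
gripper_width: 0.0001
```

It stops dead at z = 0.0700 with 9 N, so +104 is rigid. Next segment is +52.

Request:
apply_moves:
  moves:
    - {"hand": -1,"delta_pos": [-0.005,0,0],"spin": 0}
    - {"hand": -1,"delta_pos": [-0.01,-0.001,0],"spin": 0}
    - {"hand": -1,"delta_pos": [-0.01,-0.02,0],"spin": 0}
    - {"hand": -1,"delta_pos": [-0.01,-0.04,0],"spin": 0}
    - {"hand": -1,"delta_pos": [-0.01,-0.052,0],"spin": 0}
    - {"hand": -1,"delta_pos": [-0.006,-0.052,0],"spin": 0}
    - {"hand": -1,"delta_pos": [-0.003,-0.052,0],"spin": 0}
    - {"hand": -1,"delta_pos": [-0.003,-0.052,0],"spin": 0}

```text
time_s: 4.2
eef_pos: [0.5333, 0.054, 0.0725]
tcp_rot: [0.043, 0.706, -0.044, 0.706]
force: [0.1, 0.7, -1.2]
gripper_width: 0.0001
```

```bash
python3 -c "
from bench import r
from h import *
rep(r,.052,.07)"
```

```text
t 4.2 pos [0.5333 0.054  0.0725] F [ 0.13  0.7  -1.17] w 0.0001 q6 [ 0.1   0.31 -0.43  0.82 -0.    0.22]
target [0.5334 0.0537 0.07  ] delta tool [ 0.0025 -0.0003  0.0001] spin units 0.008 local -0.0011 0.0523
[[ 0.     0.123  0.992]
 [-0.001  0.992 -0.123]
 [-1.    -0.001  0.   ]]
```

Request:
apply_moves:
  moves:
    - {"hand": -1,"delta_pos": [0.0005,0,0],"spin": 0}
    - {"hand": -1,"delta_pos": [0.001,0,0],"spin": 0}
    - {"hand": -1,"delta_pos": [0.0015,0,0],"spin": 0}
    - {"hand": -1,"delta_pos": [0.002,0,0],"spin": 0}
    - {"hand": -1,"delta_pos": [0.0025,0,0],"spin": 0}
    - {"hand": -1,"delta_pos": [0.003,0,0],"spin": 0}
    - {"hand": -1,"delta_pos": [0.0035,0,0],"spin": 0}
    - {"hand": -1,"delta_pos": [0.0035,0,0],"spin": 0}

```text
time_s: 5.0
eef_pos: [0.5334, 0.0542, 0.0691]
tcp_rot: [0.043, 0.706, -0.044, 0.706]
force: [-1.1, 0.5, 2.1]
gripper_width: 0.0001
```

At +52 the tip is already 0.9 mm below the edge with only 2 N, so this one is giving way. I'll press on carefully.

Request:
apply_moves:
  moves:
    - {"hand": -1,"delta_pos": [0.0005,0,0],"spin": 0}
    - {"hand": -1,"delta_pos": [0.001,0,0],"spin": 0}
    - {"hand": -1,"delta_pos": [0.0015,0,0],"spin": 0}
    - {"hand": -1,"delta_pos": [0.002,0,0],"spin": 0}
    - {"hand": -1,"delta_pos": [0.0025,0,0],"spin": 0}
    - {"hand": -1,"delta_pos": [0.003,0,0],"spin": 0}
    - {"hand": -1,"delta_pos": [0.003,0,0],"spin": 0}
    - {"hand": -1,"delta_pos": [0.003,0,0],"spin": 0}

```text
time_s: 5.8
eef_pos: [0.5334, 0.0542, 0.0661]
tcp_rot: [0.043, 0.706, -0.044, 0.706]
force: [-1.6, 0.3, 2.4]
gripper_width: -0.0007
```

Request:
apply_moves:
  moves:
    - {"hand": -1,"delta_pos": [0.001,0,0],"spin": 0}
    - {"hand": -1,"delta_pos": [0.002,0,0],"spin": 0}
    - {"hand": -1,"delta_pos": [0.003,0,0],"spin": 0}
    - {"hand": -1,"delta_pos": [0.004,0,0],"spin": 0}
    - {"hand": -1,"delta_pos": [0.005,0,0],"spin": 0}
    - {"hand": -1,"delta_pos": [0.0055,0,0],"spin": 0}
    - {"hand": -1,"delta_pos": [0.0055,0,0],"spin": 0}
    - {"hand": -1,"delta_pos": [0.0055,0,0],"spin": 0}

```text
time_s: 6.6
eef_pos: [0.5334, 0.0542, 0.0606]
tcp_rot: [0.043, 0.706, -0.044, 0.706]
force: [-0.9, 0.6, 3.9]
gripper_width: 0.0002
```

```bash
python3 -c "
from bench import r
from h import *
rep(r,.052,.059)
for n in ('wrist','side'):
    p,d=r.get_image(n);p=p[:,:,::-1]
    if n=='side': p=cv2.resize(p[180:300,220:400],None,fx=4,fy=4)
    cv2.imwrite(f'pics/{n}2.png',p)
rep(r,.052,.059)
"
```

```text
t 6.6 pos [0.5334 0.0542 0.0606] F [-0.92  0.62  3.86] w 0.0002 q6 [ 0.1   0.33 -0.45  0.8  -0.    0.22]
target [0.5334 0.0537 0.059 ] delta tool [ 0.0016 -0.0004  0.0001] spin units 0.008 local -0.0011 0.0524
[[ 0.     0.123  0.992]
 [-0.     0.992 -0.123]
 [-1.    -0.     0.001]]
t 6.7 pos [0.5334 0.0542 0.0606] F [-0.48  1.45  4.69] w -0.0001 q6 [ 0.1   0.33 -0.45  0.8  -0.    0.22]
target [0.5334 0.0537 0.059 ] delta tool [ 0.0016 -0.0004  0.0001] spin units 0.008 local -0.0011 0.0524
[[ 0.     0.123  0.992]
 [-0.     0.992 -0.123]
 [-1.    -0.     0.001]]
```

View pics/side2.png

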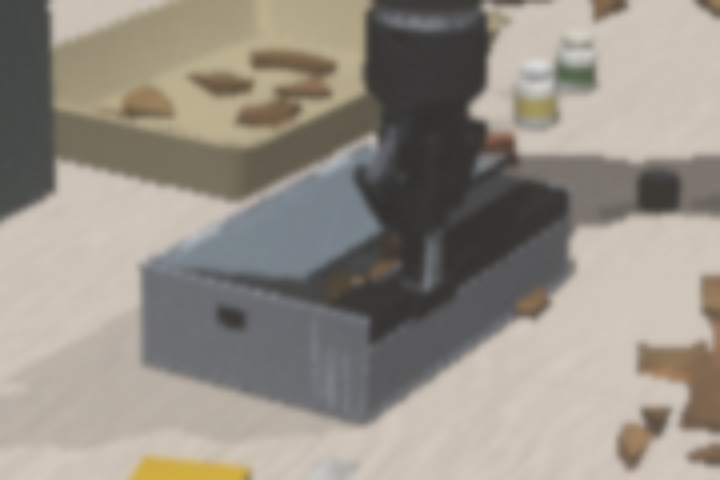

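View pics/wrist2.png

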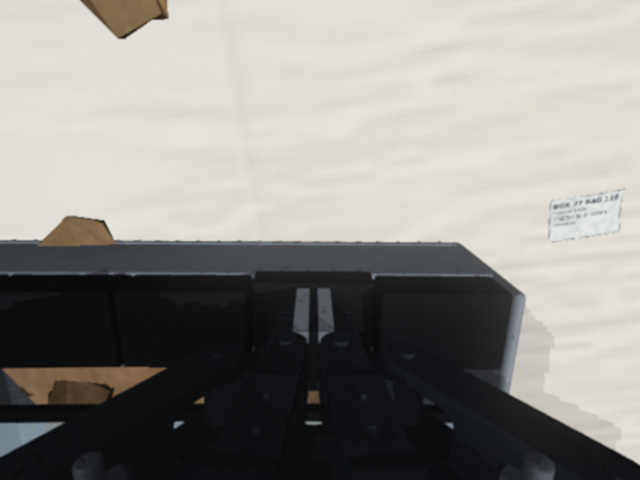

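The lid stands ajar. In the wrist view the key is sunk between its neighbours at columns 255–375, with the tips centred. I'll go a little deeper but stay short of the stop.

Request:
apply_moves:
  moves:
    - {"hand": -1,"delta_pos": [0.0004,0,0],"spin": 0}
    - {"hand": -1,"delta_pos": [0.0008,0,0],"spin": 0}
    - {"hand": -1,"delta_pos": [0.0012,0,0],"spin": 0}
    - {"hand": -1,"delta_pos": [0.0015,0,0],"spin": 0}
    - {"hand": -1,"delta_pos": [0.0015,0,0],"spin": 0}
    - {"hand": -1,"delta_pos": [0.0015,0,0],"spin": 0}
    - {"hand": -1,"delta_pos": [0.0015,0,0],"spin": 0}
    - {"hand": -1,"delta_pos": [0.0015,0,0],"spin": 0}

```text
time_s: 7.5
eef_pos: [0.5335, 0.0542, 0.0592]
tcp_rot: [0.043, 0.706, -0.044, 0.706]
force: [-1.9, 0.4, 4.3]
gripper_width: 0.0001
```

```bash
python3 -c "
from bench import r
from h import *
rep(r,.052,.059)
p,d=r.get_image('side');p=cv2.resize(p[180:300,220:400,::-1],None,fx=4,fy=4)
cv2.imwrite('pics/side3.png',p)
p,d=r.get_image('top');cv2.imwrite('pics/top3.png',p[:,:,::-1])
rep(r,.052,.059)
"
```

```text
t 7.5 pos [0.5335 0.0542 0.0592] F [-1.94  0.43  4.32] w 0.0001 q6 [ 0.1   0.33 -0.45  0.8  -0.    0.22]
target [0.5334 0.0537 0.059 ] delta tool [ 0.0002 -0.0004  0.    ] spin units 0.008 local -0.001 0.0524
[[ 0.001  0.123  0.992]
 [-0.     0.992 -0.123]
 [-1.    -0.     0.001]]
t 7.6 pos [0.5335 0.0542 0.0591] F [-1.24  1.24  3.7 ] w -0.0001 q6 [ 0.1   0.33 -0.45  0.8  -0.    0.22]
target [0.5334 0.0537 0.059 ] delta tool [ 0.0001 -0.0004  0.    ] spin units 0.008 local -0.001 0.0524
[[ 0.001  0.123  0.992]
 [-0.     0.992 -0.123]
 [-1.    -0.     0.001]]
```

View pics/side3.png

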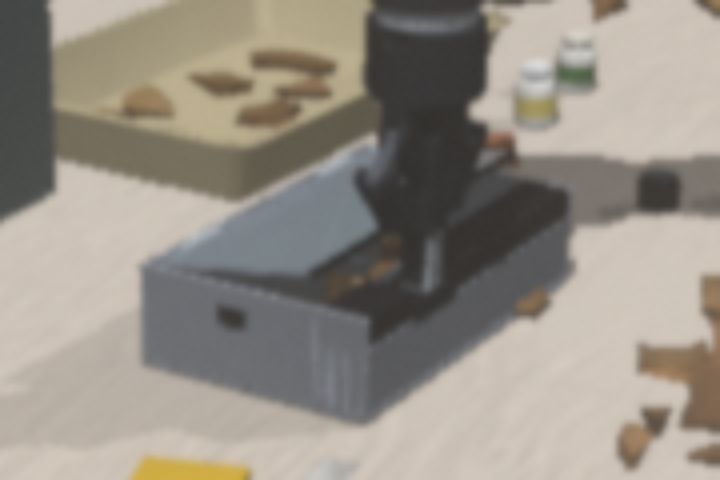

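View pics/top3.png

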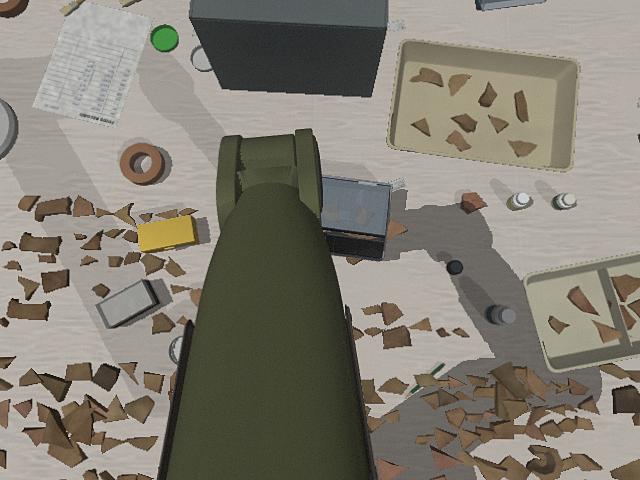

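The side view shows the lid clearly raised with the tips in the notch near (425,280). The top view shows the yellow case at (168,233) and the loupe at (455,267) unmoved. Handing in now.

```bash
python3 -c "
from bench import r
print(r.close_job()); s=r.state(); print(s['time_s'],s['eef_pos'],s['force'])"
```

```text
the job is handed in; nothing more can be done
None
the job is handed in; nothing more can be done
```

I found the release key, pressed it about 11 mm of its 12 mm travel, and handed in the job with it still held down and the lid ajar.

- **Feeling along the edge:** The +104 mm segment was rigid, stopping dead at z = 0.070 m with 9 N. The next one, at +52 mm, gave way at about 2 N. I did not try the other three, since this was clearly the key.
- **Final press:** The last reading before hand-in had the tip at z = 0.0591 m, 10.9 mm below the edge, with about 4 N on it. That is short of the hard stop. It took about 7.6 s of the 54 s allowed.
- **Checks:** The last side view shows the lid standing ajar. In the last top view the yellow case, the loupe and the reddish sherd are where they began. The arm hides part of that view, and I did not check the brown sherd individually, but the arm never went down near it.
- **Not confirmed:** The state could not be read after hand-in, so I have no reading from the final second of holding. No check failed. The sideways force stayed at 2 N or less while I pressed the key, but was about 4 N against the rigid segment.

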